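# Lower the vacuum dome: throw the hoist's pawl clear and wind back

## Robot

A 7-joint arm with a two-finger parallel gripper is mounted at the origin on the work surface. World frame = base frame: x ahead of the robot, y to its left, z up, the work surface at z = 0. Lengths are in m, angles in rad, forces in N, time in s.
With the tool pointing down it reaches from about 0.425 to 0.975 m from the base axis. Payload 16.7 kg.
Tool frame: the origin (TCP) lies between the finger pads; the fingertips stand 17 mm ahead of it and the grasp point (between the pads) lies 2 mm behind it; z points along the fingers, x is the direction in which the jaws open and shut, and the axes are right-handed (so a half turn about z gives the same grasp; the last joint's range is limited). The gripper opens to 85 mm and grips with 20 to 120 N. Pads are 22 mm wide; open, the fingers measure 114 mm over their backs; the gripper's body (76 mm by 85 mm) begins 54 mm behind the grasp point. The pads swing forward as they close: fully open they stand 13 mm farther back than shut.
Start: joints at [0.954, 0.426, 0.074, 1.606, -0.034, 1.111, -0.067], TCP at [0.304, -0.602, 0.248] pointing down, gripper open.
Joint ranges: [-2.85, 2.85], [-0.5, 2.14], [-1.23, 1.37], [0.21, 2.46], [-1.02, 4.16], [0.16, 2.05], [-2.73, 2.73]. Speed limits (rad/s): [1.89, 1.89, 2.39, 2.39, 3.01, 3.01, 3.01].

## Interface

Orientations are given as [roll, pitch, yaw] about the fixed x, y, z axes, in that order (R = Rz(yaw) Ry(pitch) Rx(roll)).
In Python, from cell import * gives the robot as it stands.
- The arm moves only by the shell command python3 -m jog 'ROWS' [OPENING] [FORCE]. ROWS is JSON, a list of rows, each an object of numbers: "x", "y", "z": the shift along the tool's x, y, z in mm; "ax", "ay", "az": the turn, a rotation vector about the tool's x, y, z in rad. A call has 1 to 10 rows; each row is the pose to reach, as a shift and turn from the pose measured when the call began, along the tool's axes at that moment; what a row does not reach only later rows make up. A row lasts 1/12 s, in which the tool goes at most 41.7 mm and 7.16 degrees, less where a joint would pass 70% of its speed; a pose out of reach is approached as far as the arm can. A call with a gripper value outside its range is refused whole. OPENING is the opening, from 0 (shut) to 1 (fully open), set as the call begins (- or left out, the last holds). The fingers move at their own pace and stop on an object; FORCE is the grip in N (left out, the last holds). Time passes only in rows, so rows that repeat a pose let the fingers close. It gives the time, the measured TCP pose, the force and the opening at its end, in the units of the state.
- observe(): the state, without advancing time (a new reading comes with each control period).
- snapshot(name): name is "scene" or "top"; returns a dict with "color" (384x512x3 uint8, red, green, blue), "vertical_fov" (degrees; the focal length in pixels is half the picture's height over the tangent of half this angle, whatever the lens; pixels are square), "cx", "cy" (the principal point, pixels), "T" (4x4, takes a point from camera to world coordinates). Camera axes: x right, y down, z forward; pixel columns grow to the right and rows downward; lengths in m; the calibration is good to about 2 mm. A picture is of the moment at which its call begins. There is no depth.
- finish_job(): hands the job in, once; it reports no verdict.
The state is a dict: "t": time; "q": joint angles; "joint_velocities": joint speeds; "effort": joint torques, N m; "tcp_pos": TCP position; "tool_rot": TCP orientation; "contact_force": force on the tool from outside, world axes, zero at the start; "ft_torque": the same for the moment, N m; "finger_gap": finger opening in m.
Only numpy, scipy, OpenCV 4.12 (cv2) and the standard library are available. Lean on these libraries where they do the work, as an engineer would, in place of code of your own. Each camera call takes 0.05 s, during which the arm holds its last target. There are 200 camera calls.

## Task

Lower the clear dome onto the vacuum chamber with the hand-cranked hoist. First ease the crank forward a little, so that the loaded tooth comes off the pawl, then throw the pawl right over so that it stays clear of the ratchet wheel; never drag the pawl off a loaded tooth or force the wheel back against it. Then wind the crank back gently until the dome just rests on the rubber gasket with some of its weight, without jamming it down, let go, and leave the other things on the bench where they are.

Things in the scene. Friction and masses are not known exactly. Their poses are not given: they have to be found in the camera images.
- hoist: Grey hoist bolted to the bench; fixed. Origin on the bench under the vertical rack post; y axis along the crank shaft towards the crank, z up, x away from the robot. A 80 x 70 x 220 mm housing stands about the origin, the post rises to 360 mm. Ratchet wheel: 100 mm across, 12 mm thick, centre (0, 85, 170) mm, on the housing's +y side. The crank arm turns at y = 151 mm.
- crank (a joint): Turn of crank and ratchet wheel, rad; 0 at the start, a tooth lying against the pawl. Grows when wound BACK (the grip goes up, over the top, down the far +x side), lowering the dome 20 mm per rad. Below 0 is forward: the grip goes down, the dome rises. Friction holds crank and dome wherever left, pawl in or out; the grip takes about 14 N forward, 5 to 8 N back. Travel -0.9 to 3.1.
- crank_axis (a point): Point on the crank shaft's centre line, in the plane of the grip's middle, at (0, 190, 170) mm of the hoist; fixed.
- crank_knob (a point): Middle of the crank's black grip: a round handle 21 mm thick, 60 mm long, parallel to the hoist's y axis, spinning freely on the crank (use this point's position only). It circles crank_axis at 70 mm; at the start it is on the robot's side of the shaft, 12 mm above it. Best gripped from above, fingers on its near and far sides (closing along the hoist's x).
- pawl_swing (a joint): Swing of the yellow pawl, rad: 0 = home, level, its toe in the teeth; grows as the toe is lifted up and over, away from the robot. Upright at 1.47 rad; short of that it falls back into the teeth by its weight (90 g), past it it falls over to its stop at 2.2 rad and stays clear. It swings freely once the tooth is off it.
- pawl_axis (a point): Point on the pawl's pivot line (parallel to the hoist's y axis), in the plane of the middle of its red pin, at (67, 108, 204) mm of the hoist; fixed.
- pawl_knob (a point): Middle of the pawl's red lifting pin: 12 mm thick, 32 mm long, parallel to the hoist's y axis, standing out from the pawl on the crank's side, 36 mm from the pivot and level with it when home. Can be gripped from above, fingers on its near and far sides (closing along the hoist's x); it does not spin on the pawl, but turns in the fingers.
- ratchet: Steel wheel with 12 undercut teeth and the crank on one shaft; origin on the shaft under the rack post. Turned forward less than 0.08 rad, the pawl still jams on the tooth; from there to 0.4 rad it lifts freely (0.15 to 0.3 is right); at 0.52 rad it drops behind the next tooth. Pawl and wheel bear 15 N between them at most.
- pawl: The yellow pawl: a bar 45 mm long from its pivot to the 6 mm round steel toe that drops into the teeth from the far (+x) side; origin on the pivot line, in the plane of the wheel.
- dome: Clear dome (156 mm across, 140 mm tall) with its 184 mm aluminium flange ring, arm and rack post, about 1.2 kg; moves straight up and down only. Origin 164 mm below the underside of the flange, under the rack post. It bears 35 N at most; each 3.5 N that it presses on the gasket is felt as about 1 N more at the crank grip.
- dome_rim (a point): Centre of the underside of the dome's flange ring, 205 mm to the -y side of the hoist's post; comes down onto the gasket.
- chamber: Stainless vacuum chamber, 180 mm across, under the dome; fixed; origin on its axis, 135 mm below its steel rim; its height differs by up to 20 mm from job to job. On the rim lies a black rubber gasket standing 3 to 15 mm proud (it differs and is not measured); the dome's flange meets its top. The gasket gives about 1 mm for 20 N.
- grease: Bystander: grey jar of vacuum grease, 48 mm across and 48 mm tall, white cap; origin at the centre of its underside.
- nipple: Bystander: stainless flanged tube, 55 mm across and 50 mm tall, standing upright; origin at the centre of its underside.
- spanner: Bystander: 160 mm spanner lying flat on the bench; origin at its middle, underside.

How it is judged:
By the outcome, as a careful person would: the job done as asked, in the order asked, and still so for the second after the job is handed in, with the robot touching nothing.
It also fails if it takes over 72 s, if anything falls off the work surface, if the arm or the gripper's body presses on something with over 40 N, if the wrist force passes 120 N, or if a joint passes its speed limit or range.

## Working session

There is one attempt and no reset: what is moved stays moved. The work goes in short steps, Python scripts to look and compute and a shell command to move; the robot and the scene stay as the last step left them, time stands still between calls to the robot, and variables do not carry over. Pictures are saved under pics/ and viewed, about 8 in all and at most 12, crops included, and the job is handed in when it is done.

```bash
mkdir -p pics; ls; python3 - <<'E'
from cell import *
import cv2, numpy as np
s=observe(); print({k:np.round(v,3).tolist() for k,v in s.items()})
for n in("scene","top"):
    d=snapshot(n); cv2.imwrite(f"pics/{n}0.png",cv2.resize(d["color"][:,:,::-1],(800,600),interpolation=cv2.INTER_CUBIC))
    print(n,d["vertical_fov"],d["cx"],d["cy"],np.round(d["T"],4).tolist(),d["color"].shape)
E
```

```text
pics
{'t': 0.0, 'q': [0.954, 0.427, 0.074, 1.607, -0.034, 1.111, -0.067], 'joint_velocities': [0.001, 0.002, -0.0, 0.001, 0.0, -0.002, -0.0], 'effort': [-0.001, -94.982, 3.76, -46.351, 0.019, 0.01, -0.0], 'tcp_pos': [0.304, -0.602, 0.248], 'tool_rot': [3.142, 0.001, -1.103], 'contact_force': [-0.5, 0.091, -0.25], 'ft_torque': [-0.022, -0.016, -0.082], 'finger_gap': 0.086}
scene 50.88151450209355 260.3045180313718 191.7046578559503 [[-0.8564, 0.3673, -0.3628, 0.9328], [0.5162, 0.6117, -0.5994, 0.5094], [0.0018, -0.7006, -0.7135, 0.8151], [0.0, 0.0, 0.0, 1.0]] (384, 512, 3)
top 46.906415718086066 256.28709661740794 189.10506645196807 [[-0.0117, -0.9838, 0.1792, 0.3783], [-0.9999, 0.0112, -0.0035, -0.0692], [0.0015, -0.1792, -0.9838, 1.3371], [0.0, 0.0, 0.0, 1.0]] (384, 512, 3)
```

View pics/scene0.png

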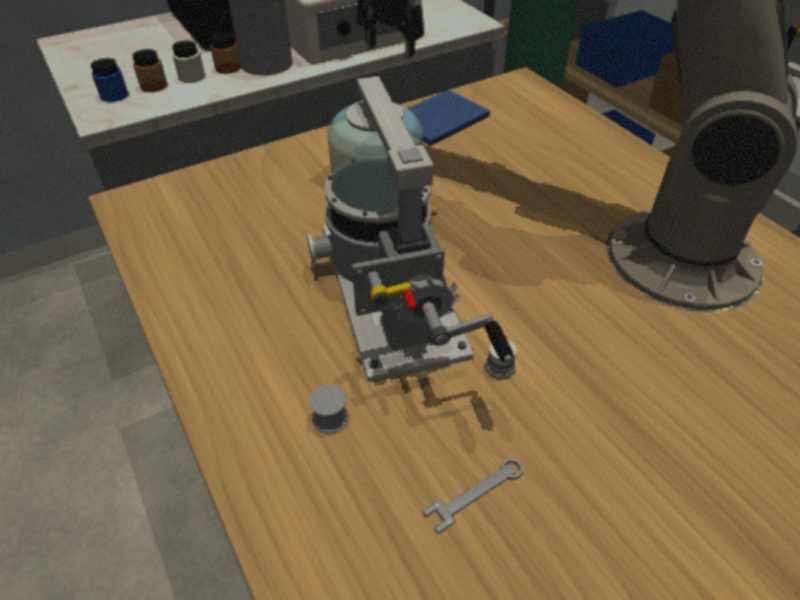

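View pics/top0.png

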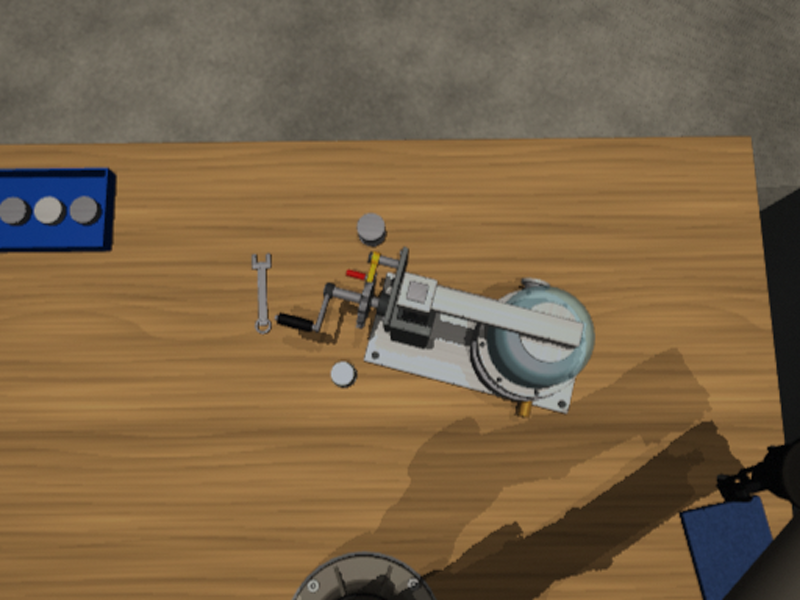

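The scene view shows the hoist, with the pawl pin near (409,298) and the black grip near (500,340), and the top view shows the same hoist with its +y end to the left. I'll enlarge crops to read exact points.

```bash
python3 - <<'E'
import cv2
for n,(x,y,w,h) in {"scene":(300,60,240,340),"top":(250,220,360,200)}.items():
    im=cv2.imread(f"pics/{n}0.png")[y:y+h,x:x+w]
    k=min(800/w,600/h); im=cv2.resize(im,None,fx=k,fy=k,interpolation=cv2.INTER_CUBIC); print(n,k,im.shape)
    cv2.imwrite(f"pics/{n}0c.png",im)
E
```

```text
scene 1.7647058823529411 (600, 424, 3)
top 2.2222222222222223 (444, 800, 3)
```

View pics/scene0c.png

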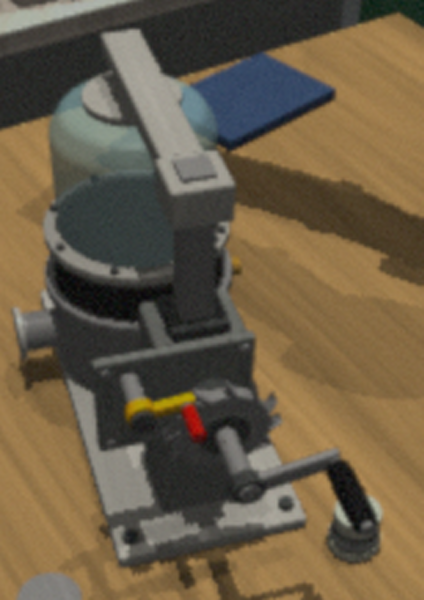

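View pics/top0c.png

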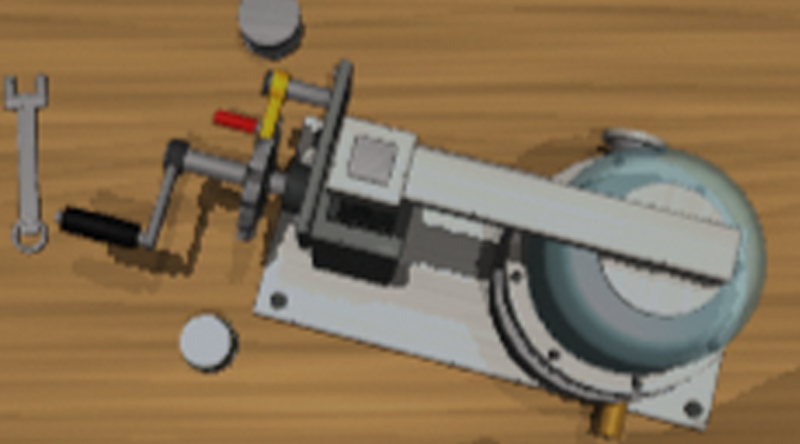

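```bash
cat > h.py <<'E'
import numpy as np, cv2
from cell import *
from scipy.optimize import least_squares
from scipy.spatial.transform import Rotation as R
# fixed calibration
CAL={}
def cal(n,d):
    f=192/np.tan(np.radians(d["vertical_fov"])/2); return f,d["cx"],d["cy"],np.array(d["T"])
def proj(c,P):
    f,cx,cy,T=c; p=(np.asarray(P)-T[:3,3])@T[:3,:3]; return np.array([cx+f*p[...,0]/p[...,2],cy+f*p[...,1]/p[...,2]]).T
E
python3 - <<'E'
from h import *
C={n:cal(n,snapshot(n)) for n in("scene","top")}
import pickle; pickle.dump(C,open("cal.pkl","wb"))
k1,k2=340/600,200*800/360/ (800*444/800)  # placeholder
def full(n,u,v):
    return (np.array((300+u*240/424, 60+v*340/600) if n=="scene" else (250+u*.45,220+v*.45))+.5)*.64-.5
obs=[("scene",(353,494),(-69,190,182)),("scene",(193,422),(31,108,204)),("scene",(143,410),(67,91,204)),("scene",(197,167),"p"),
("top",(100,227),(-69,190,182)),("top",(236,122),(31,108,204)),("top",(278,80),(67,85,204)),("top",(373,158),"p")]
def W(p,P):
    c,s=np.cos(p[2]),np.sin(p[2]); P=np.array((0,0,p[3]*1000) if P=="p" else P,float)/1000
    return np.array([p[0]+c*P[0]-s*P[1],p[1]+s*P[0]+c*P[1],P[2]])
res=lambda p:np.concatenate([proj(C[n],W(p,P))-full(n,*uv) for n,uv,P in obs])
r=least_squares(res,[.6,-.1,-.2,.36],loss="soft_l1")
print(r.x); print(res(r.x).reshape(-1,2).round(1))
for nm,P in dict(knob=(-69,190,182),axis=(0,190,170),pin=(31,108,204),piv=(67,108,204)).items(): print(nm,W(r.x,P).round(4))
# free triangulation of knob, pin
for i in(0,1,3):
    a,b=obs[i],obs[i+4]
    t=least_squares(lambda X:np.concatenate([proj(C["scene"],X)-full("scene",*a[1]),proj(C["top"],X)-full("top",*b[1])]),[.6,0,.2]); print(t.x.round(4),t.fun.round(2))
E
```

```text
[ 0.5615533  -0.09668159 -0.26699105  0.36154186]
[[-0.4  0.3]
 [ 0.2  1. ]
 [-0.1  3.1]
 [-0.8 -0.1]
 [ 0.2  0.1]
 [ 0.6  0.4]
 [ 0.5  1.7]
 [-0.3  0.4]]
knob [0.5451 0.1048 0.182 ]
axis [0.6117 0.0866 0.17  ]
pin [ 0.6199 -0.0007  0.204 ]
piv [ 0.6547 -0.0102  0.204 ]
[0.545  0.1054 0.1835] [-0.11 -0.02 -0.1   0.11]
[6.206e-01 2.000e-04 2.081e-01] [ 0.18  0.04  0.14 -0.18]
[ 0.5612 -0.0965  0.3616] [-0.61 -0.12 -0.4   0.55]
```

The fit agrees to within 1 px at most points, and the post top comes out at 361 mm against the stated 360. Hoist at (0.5616, -0.0967), yaw -0.267. Next: lift and turn, then swing over towards the grip.

```bash
cat >> h.py <<'E'
H0=np.array([.5616,-.0967,0]); YAW=-.267
HR=R.from_euler('z',YAW)
def w2h(p): return HR.inv().apply(np.asarray(p)-H0)*1000
def h2w(p): return H0+HR.apply(np.asarray(p)/1000)
def st(goal=None):
    s=observe(); Rt=R.from_euler('xyz',s["tool_rot"]); F=HR.inv().apply(s["contact_force"])
    print("t %.2f hoist-mm"%s["t"],w2h(s["tcp_pos"]).round(1),"rot",np.round(s["tool_rot"],3),"Fh",F.round(1),"gap %.1f"%(s["finger_gap"]*1e3))
    if goal is not None:
        d=Rt.inv().apply(h2w(goal)-s["tcp_pos"])*1000
        dr=(Rt.inv()*R.from_euler('xyz',[np.pi,0,YAW])).as_rotvec()
        print("need shift",d.round(1),"turn",dr.round(3))
    return s
E
python3 -m jog '[{"z":-230,"az":-0.836},{"z":-230,"az":-0.836},{"z":-230,"az":-0.836},{"z":-230,"az":-0.836},{"z":-230,"az":-0.836},{"z":-230,"az":-0.836},{"z":-230,"az":-0.836},{"z":-230,"az":-0.836}]' 1 20
python3 -c "from h import *; st((-69,192,260))"
```

```text
t 0.20 hoist-mm [-114.9 -555.6  247.9] rot [ 3.142e+00  1.000e-03 -1.103e+00] Fh [-0.2  0.3  1.2] gap 85.6
need shift [-524.  -535.2  -11.7] turn [-0.     0.001 -0.836]validation failed for argument at $[0]...
```

```bash
python3 -m jog '[{"x":0,"y":0,"z":-230,"ax":0,"ay":0,"az":-0.836},{"x":0,"y":0,"z":-230,"ax":0,"ay":0,"az":-0.836},{"x":0,"y":0,"z":-230,"ax":0,"ay":0,"az":-0.836},{"x":0,"y":0,"z":-230,"ax":0,"ay":0,"az":-0.836},{"x":0,"y":0,"z":-230,"ax":0,"ay":0,"az":-0.836},{"x":0,"y":0,"z":-230,"ax":0,"ay":0,"az":-0.836},{"x":0,"y":0,"z":-230,"ax":0,"ay":0,"az":-0.836},{"x":0,"y":0,"z":-230,"ax":0,"ay":0,"az":-0.836}]' 1 20
python3 -c "from h import *; st((-69,192,260))"
```

```text
t: 0.87
tcp_pos: [0.3044, -0.6027, 0.4793]
tool_rot: [3.141, -0.001, -0.263]
contact_force: [0.1, 0.1, -1.4]
finger_gap: 0.0855
t 0.87 hoist-mm [-114.6 -555.9  479.3] rot [ 3.141e+00 -1.000e-03 -2.630e-01] Fh [ 0.   0.1 -1.4] gap 85.5
need shift [  48.6 -747.9  218.6] turn [ 0.001 -0.001  0.004]
```

```bash
python3 -m jog '[{"x":20,"y":-400,"z":0,"ax":0,"ay":0,"az":0},{"x":20,"y":-400,"z":0,"ax":0,"ay":0,"az":0},{"x":20,"y":-400,"z":0,"ax":0,"ay":0,"az":0},{"x":20,"y":-400,"z":0,"ax":0,"ay":0,"az":0},{"x":20,"y":-400,"z":0,"ax":0,"ay":0,"az":0},{"x":20,"y":-400,"z":0,"ax":0,"ay":0,"az":0},{"x":20,"y":-400,"z":0,"ax":0,"ay":0,"az":0},{"x":20,"y":-400,"z":0,"ax":0,"ay":0,"az":0},{"x":20,"y":-400,"z":0,"ax":0,"ay":0,"az":0},{"x":20,"y":-400,"z":0,"ax":0,"ay":0,"az":0}]'
python3 -m jog '[{"x":28,"y":-348,"z":0,"ax":0,"ay":0,"az":0.004},{"x":28,"y":-348,"z":0,"ax":0,"ay":0,"az":0.004},{"x":28,"y":-348,"z":0,"ax":0,"ay":0,"az":0.004},{"x":28,"y":-348,"z":0,"ax":0,"ay":0,"az":0.004},{"x":28,"y":-348,"z":0,"ax":0,"ay":0,"az":0.004},{"x":28,"y":-348,"z":0,"ax":0,"ay":0,"az":0.004},{"x":28,"y":-348,"z":0,"ax":0,"ay":0,"az":0.004},{"x":28,"y":-348,"z":0,"ax":0,"ay":0,"az":0.004},{"x":28,"y":-348,"z":0,"ax":0,"ay":0,"az":0.004},{"x":28,"y":-348,"z":0,"ax":0,"ay":0,"az":0.004}]'
python3 -c "from h import *; st((-69,192,260))"
```

```text
t: 1.7
tcp_pos: [0.4281, -0.2172, 0.4782]
tool_rot: [3.141, -0.0, -0.263]
contact_force: [-0.2, -0.1, 1.0]
finger_gap: 0.0855
t: 2.53
tcp_pos: [0.5456, 0.1165, 0.4763]
tool_rot: [-3.141, 0.003, -0.264]
contact_force: [0.3, 0.5, 0.4]
finger_gap: 0.0856
t 2.53 hoist-mm [-71.7 201.4 476.3] rot [-3.141e+00  3.000e-03 -2.640e-01] Fh [0.2 0.6 0.4] gap 85.6
need shift [  3.3   9.6 216.3] turn [-0.001  0.003  0.003]
```

```bash
python3 -m jog '[{"x":3,"y":10,"z":216,"ax":0,"ay":0.003,"az":0.003},{"x":3,"y":10,"z":216,"ax":0,"ay":0.003,"az":0.003},{"x":3,"y":10,"z":216,"ax":0,"ay":0.003,"az":0.003},{"x":3,"y":10,"z":216,"ax":0,"ay":0.003,"az":0.003},{"x":3,"y":10,"z":216,"ax":0,"ay":0.003,"az":0.003},{"x":3,"y":10,"z":216,"ax":0,"ay":0.003,"az":0.003},{"x":3,"y":10,"z":216,"ax":0,"ay":0.003,"az":0.003}]' 0.6
python3 - <<'E'
from h import *
st((-69,192,180))
a=[]
for n,(x,y,w,h) in {"scene":(200,130,180,150),"top":(140,130,180,150)}.items():
    a.append(cv2.resize(snapshot(n)["color"][y:y+h,x:x+w,::-1],None,fx=2.2,fy=2.2,interpolation=cv2.INTER_CUBIC))
cv2.imwrite("pics/a1.png",np.hstack(a))
E
```

```text
t: 3.12
tcp_pos: [0.5436, 0.1054, 0.2576]
tool_rot: [3.14, 0.005, -0.269]
contact_force: [0.6, -0.0, 1.5]
finger_gap: 0.0515
t 3.12 hoist-mm [-70.7 190.2 257.6] rot [ 3.14   0.005 -0.269] Fh [0.6 0.1 1.5] gap 51.5
need shift [ 2.1 -2.  77.6] turn [ 0.002  0.005 -0.002]
```

View pics/a1.png

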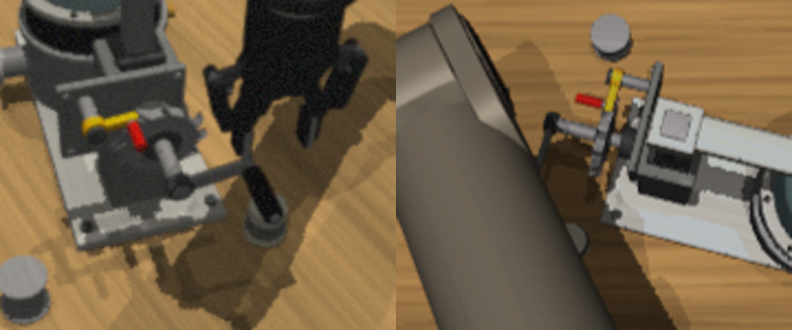

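The crop shows the fingers above the black grip, one to each side of it (the grip's near end is at about (275,215)). The jar below is only 48 mm tall, so it is clear. Next: descend and close at low force.

```bash
python3 -m jog '[{"x":2,"y":-2,"z":30,"ax":0,"ay":0.005,"az":0},{"x":2,"y":-2,"z":55,"ax":0,"ay":0.005,"az":0},{"x":2,"y":-2,"z":78,"ax":0,"ay":0.005,"az":0},{"x":2,"y":-2,"z":78,"ax":0,"ay":0.005,"az":0},{"x":2,"y":-2,"z":78,"ax":0,"ay":0.005,"az":0},{"x":2,"y":-2,"z":78,"ax":0,"ay":0.005,"az":0}]' 
python3 -c "from h import *; st((-69,192,180))"
python3 -m jog '[{"x":0,"y":0,"z":0,"ax":0,"ay":0,"az":0},{"x":0,"y":0,"z":0,"ax":0,"ay":0,"az":0},{"x":0,"y":0,"z":0,"ax":0,"ay":0,"az":0},{"x":0,"y":0,"z":0,"ax":0,"ay":0,"az":0},{"x":0,"y":0,"z":0,"ax":0,"ay":0,"az":0},{"x":0,"y":0,"z":0,"ax":0,"ay":0,"az":0},{"x":0,"y":0,"z":0,"ax":0,"ay":0,"az":0},{"x":0,"y":0,"z":0,"ax":0,"ay":0,"az":0}]' 0.15 20
python3 -c "from h import *; st((-69,192,180))"
```

```text
t: 3.72
tcp_pos: [0.5498, 0.1085, 0.1865]
tool_rot: [-3.139, -0.008, -0.269]
contact_force: [0.1, 0.8, -0.3]
finger_gap: 0.0512
t 3.72 hoist-mm [-65.6 194.8 186.5] rot [-3.139 -0.008 -0.269] Fh [-0.1  0.8 -0.3] gap 51.2
need shift [-3.5  2.9  6.4] turn [-0.003 -0.008 -0.002]
t: 4.38
tcp_pos: [0.5481, 0.1097, 0.1873]
tool_rot: [-3.139, -0.006, -0.268]
contact_force: [-15.9, 4.5, 10.9]
finger_gap: 0.0201
t 4.38 hoist-mm [-67.5 195.5 187.3] rot [-3.139 -0.006 -0.268] Fh [-16.5   0.1  10.9] gap 20.1
need shift [-1.6  3.6  7.3] turn [-0.002 -0.006 -0.001]
```

```bash
python3 -m jog '[{"x":0,"y":0,"z":0,"ax":0,"ay":0,"az":0},{"x":-2,"y":3,"z":7,"ax":0,"ay":-0.006,"az":0},{"x":-2,"y":3,"z":7,"ax":0,"ay":-0.006,"az":0},{"x":-2,"y":3,"z":7,"ax":0,"ay":-0.006,"az":0},{"x":-2,"y":3,"z":7,"ax":0,"ay":-0.006,"az":0}]' 0.45 20
python3 -c "from h import *; st((-69,192,180))"
python3 -m jog '[{"x":0,"y":0,"z":0,"ax":0,"ay":0,"az":0},{"x":0,"y":0,"z":0,"ax":0,"ay":0,"az":0}]'
python3 -c "from h import *; st((-69,192,180))"
```

```text
t: 4.8
tcp_pos: [0.5456, 0.1071, 0.1803]
tool_rot: [-3.139, -0.0, -0.268]
contact_force: [-0.3, -0.3, -1.1]
finger_gap: 0.0382
t 4.80 hoist-mm [-69.2 192.4 180.3] rot [-3.139 -0.    -0.268] Fh [-0.2 -0.4 -1.1] gap 38.2
need shift [0.2 0.4 0.3] turn [-0.002 -0.    -0.001]
t: 4.97
tcp_pos: [0.5458, 0.1071, 0.1805]
tool_rot: [-3.139, -0.001, -0.268]
contact_force: [-0.7, -1.2, 0.5]
finger_gap: 0.0383
t 4.97 hoist-mm [-69.  192.4 180.5] rot [-3.139e+00 -1.000e-03 -2.680e-01] Fh [-0.3 -1.3  0.5] gap 38.3
need shift [-0.   0.4  0.5] turn [-0.002 -0.001 -0.001]
```

```bash
python3 -m jog '[{"x":0,"y":0,"z":0,"ax":0,"ay":0,"az":0},{"x":0,"y":0,"z":0,"ax":0,"ay":0,"az":0},{"x":0,"y":0,"z":0,"ax":0,"ay":0,"az":0},{"x":0,"y":0,"z":0,"ax":0,"ay":0,"az":0},{"x":0,"y":0,"z":0,"ax":0,"ay":0,"az":0}]' 0.1 30
python3 -c "from h import *; st((-69,192,180))"
```

```text
t: 5.38
tcp_pos: [0.5468, 0.1069, 0.1808]
tool_rot: [-3.138, -0.002, -0.269]
contact_force: [5.0, -2.1, -1.7]
finger_gap: 0.0201
t 5.38 hoist-mm [-68.  192.5 180.8] rot [-3.138e+00 -2.000e-03 -2.690e-01] Fh [ 5.4 -0.7 -1.7] gap 20.1
need shift [-1.   0.5  0.8] turn [-0.003 -0.002 -0.002]
```

```bash
python3 -m jog '[{"x":0,"y":0,"z":0,"ax":0,"ay":0,"az":0},{"x":0,"y":0,"z":0,"ax":0,"ay":0,"az":0},{"x":-0.5,"y":0,"z":4,"ax":0,"ay":0,"az":0},{"x":-1,"y":0,"z":8,"ax":0,"ay":0,"az":0},{"x":-1,"y":0,"z":12,"ax":0,"ay":0,"az":0},{"x":-1,"y":0,"z":16,"ax":0,"ay":0,"az":0},{"x":-1,"y":0,"z":16,"ax":0,"ay":0,"az":0},{"x":-1,"y":0,"z":16,"ax":0,"ay":0,"az":0}]' 0.1 80
python3 - <<'E'
from h import *
st((-70,192,165))
a=[]
for n,(x,y,w,h) in {"scene":(230,150,120,100)}.items():
    a.append(cv2.resize(snapshot(n)["color"][y:y+h,x:x+w,::-1],None,fx=6,fy=6,interpolation=cv2.INTER_CUBIC))
cv2.imwrite("pics/a2.png",np.hstack(a))
E
```

```text
t: 6.05
tcp_pos: [0.546, 0.1071, 0.1648]
tool_rot: [-3.139, -0.003, -0.269]
contact_force: [1.5, -0.3, 1.2]
finger_gap: 0.0189
t 6.05 hoist-mm [-68.8 192.4 164.8] rot [-3.139e+00 -3.000e-03 -2.690e-01] Fh [1.6 0.1 1.2] gap 18.9
need shift [-1.2  0.4 -0.2] turn [-0.003 -0.003 -0.002]
```

View pics/a2.png

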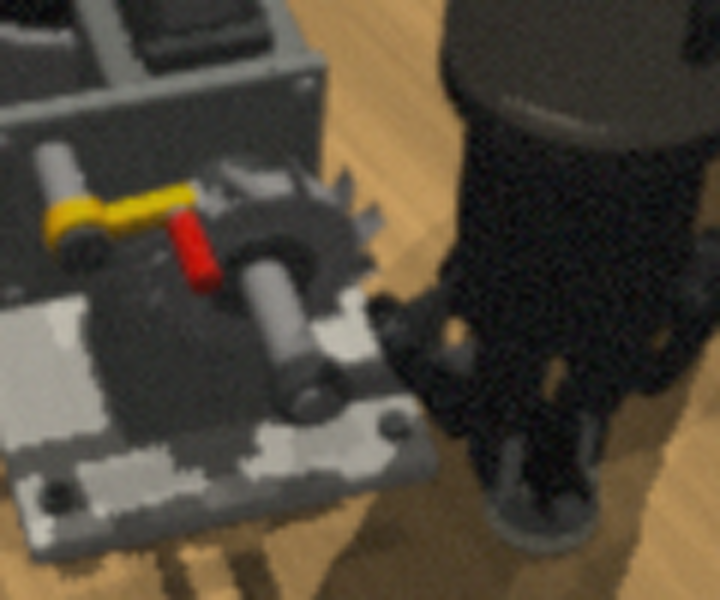

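The crop shows the red pin at (195,250) and the pawl still home; the gripper hides the crank arm. I'll check the forward turn by how far the post top has risen since the start.

```bash
cat >> h.py <<'E'
import pickle
def dome_rise(n=4):
    C=pickle.load(open("cal.pkl","rb"))["scene"]
    p0=proj(C,h2w((0,0,360))); p1=proj(C,h2w((0,0,370)))
    a=cv2.cvtColor(cv2.resize(cv2.imread("pics/scene0.png"),(512,384),interpolation=cv2.INTER_AREA),cv2.COLOR_BGR2GRAY).astype(np.float32)
    b=np.mean([cv2.cvtColor(snapshot("scene")["color"],cv2.COLOR_RGB2GRAY).astype(np.float32) for _ in range(n)],0).astype(np.float32)
    x,y=p0.round().astype(int); tp=a[y-14:y+16,x-22:x+20]
    W=32; se=b[y-14-W:y+16+W,x-22-W:x+20+W]; r=cv2.matchTemplate(se,tp,cv2.TM_CCOEFF_NORMED)
    _,v,_,m=cv2.minMaxLoc(r); j,i=m
    sub=lambda l,c,rr:(.5*(l-rr)/(l-2*c+rr))
    dx=j+sub(r[i,j-1],r[i,j],r[i,j+1])-W; dy=i+sub(r[i-1,j],r[i,j],r[i+1,j])-W
    # rise along vertical at post; solve by projection
    f=lambda h:proj(C,h2w((0,0,360+h)))[1]-p0[1]-dy
    from scipy.optimize import brentq
    h=brentq(f,-100,60); print("post shift px",round(dx,2),round(dy,2),"score",round(v,3),"rise mm",round(h,2),"-> crank",round(-h/20,3)); return h
E
python3 -c "from h import *; dome_rise()"
```

```text
post shift px 0.04 -1.85 score 0.878 rise mm 4.34 -> crank -0.217
```

Post rise is 4.3 mm, so the crank is at -0.217 rad, which agrees with the arm's travel. Next: release and go to the pawl pin.

```bash
python3 -m jog '[{"x":0,"y":0,"z":0,"ax":0,"ay":0,"az":0},{"x":0,"y":0,"z":0,"ax":0,"ay":0,"az":0},{"x":0,"y":0,"z":0,"ax":0,"ay":0,"az":0},{"x":0,"y":0,"z":-40,"ax":0,"ay":0,"az":0},{"x":0,"y":0,"z":-80,"ax":0,"ay":0,"az":0},{"x":0,"y":0,"z":-115,"ax":0,"ay":0,"az":0},{"x":0,"y":0,"z":-115,"ax":0,"ay":0,"az":0}]' 0.5 20
python3 -c "from h import *; st((31,112,278))"
python3 -m jog '[{"x":30,"y":25,"z":0,"ax":0,"ay":0,"az":0},{"x":60,"y":50,"z":0,"ax":0,"ay":0,"az":0},{"x":100,"y":80,"z":0,"ax":0,"ay":0,"az":0},{"x":100,"y":80,"z":0,"ax":0,"ay":0,"az":0},{"x":100,"y":80,"z":0,"ax":0,"ay":0,"az":0},{"x":100,"y":80,"z":0,"ax":0,"ay":0,"az":0}]' 0.3 20
python3 -c "from h import *; st((31,112,240)); dome_rise()"
```

```text
t: 6.88
tcp_pos: [0.5478, 0.1081, 0.2864]
tool_rot: [-3.135, -0.01, -0.269]
contact_force: [0.7, -0.1, 0.1]
finger_gap: 0.0424
t 6.88 hoist-mm [-67.3 193.9 286.4] rot [-3.135 -0.01  -0.269] Fh [0.7 0.1 0.1] gap 42.4
need shift [98.4 81.8  8.9] turn [-0.007 -0.01  -0.002]
t: 7.38
tcp_pos: [0.6229, 0.0042, 0.2863]
tool_rot: [-3.135, -0.009, -0.27]
contact_force: [-0.6, 0.7, -0.1]
finger_gap: 0.0255
t 7.38 hoist-mm [ 32.5 113.5 286.3] rot [-3.135 -0.009 -0.27 ] Fh [-0.8  0.5 -0.1] gap 25.5
need shift [-1.9  1.8 46.3] turn [-0.007 -0.009 -0.003]
post shift px -31.51 -5.2 score 0.561 rise mm 12.14 -> crank -0.607
```

```bash
python3 -m jog '[{"x":-2,"y":2,"z":25,"ax":-0.007,"ay":-0.009,"az":0},{"x":-2,"y":2,"z":46,"ax":-0.007,"ay":-0.009,"az":0},{"x":-2,"y":2,"z":46,"ax":-0.007,"ay":-0.009,"az":0},{"x":-2,"y":2,"z":46,"ax":-0.007,"ay":-0.009,"az":0}]'
python3 - <<'E'
from h import *
st((31,112,205))
a=[]
for n,(x,y,w,h) in {"scene":(220,90,140,150)}.items():
    a.append(cv2.resize(snapshot(n)["color"][y:y+h,x:x+w,::-1],None,fx=4,fy=4,interpolation=cv2.INTER_CUBIC))
cv2.imwrite("pics/a3.png",np.hstack(a))
E
```

```text
t: 7.92
tcp_pos: [0.6201, 0.005, 0.2409]
tool_rot: [3.141, 0.0, -0.266]
contact_force: [0.5, -0.7, 0.6]
finger_gap: 0.0257
t 7.92 hoist-mm [ 29.6 113.5 240.9] rot [ 3.141  0.    -0.266] Fh [ 0.7 -0.6  0.6] gap 25.7
need shift [ 1.5  1.5 35.9] turn [0.    0.    0.001]
```

View pics/a3.png

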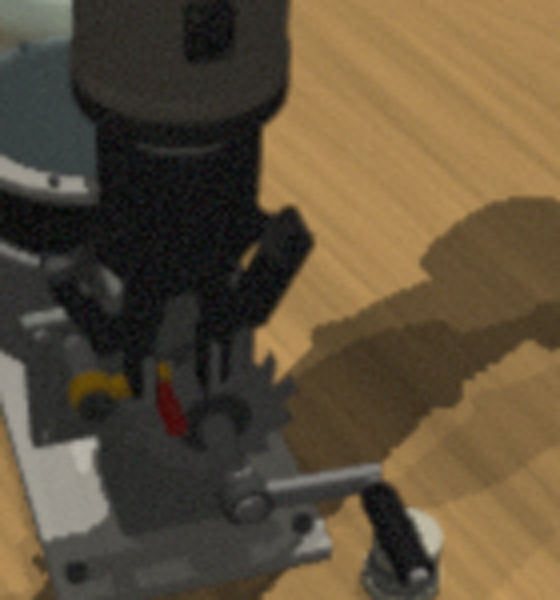

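The fingers straddle the red pin (pin at about (172,405)), and the crank arm is still lowered. Next: descend and close gently.

```bash
python3 -m jog '[{"x":1.5,"y":1.5,"z":12,"ax":0,"ay":0,"az":0},{"x":1.5,"y":1.5,"z":24,"ax":0,"ay":0,"az":0},{"x":1.5,"y":1.5,"z":36,"ax":0,"ay":0,"az":0},{"x":1.5,"y":1.5,"z":36,"ax":0,"ay":0,"az":0},{"x":1.5,"y":1.5,"z":36,"ax":0,"ay":0,"az":0}]'
python3 -c "from h import *; st((31,112,205))"
```

```text
t: 8.38
tcp_pos: [0.6214, 0.0031, 0.2052]
tool_rot: [3.141, 0.0, -0.266]
contact_force: [-0.8, 0.3, -0.5]
finger_gap: 0.0257
t 8.38 hoist-mm [ 31.3 112.1 205.2] rot [ 3.141  0.    -0.266] Fh [-0.9  0.1 -0.5] gap 25.7
need shift [-0.3  0.1  0.2] turn [0.    0.    0.001]
```

```bash
python3 -m jog '[{"x":0,"y":0,"z":0,"ax":0,"ay":0,"az":0},{"x":0,"y":0,"z":0,"ax":0,"ay":0,"az":0},{"x":0,"y":0,"z":0,"ax":0,"ay":0,"az":0},{"x":0,"y":0,"z":0,"ax":0,"ay":0,"az":0}]' 0.05 20
python3 -c "from h import *; st((31,112,205))"
python3 -m jog '[{"x":0.4,"y":0,"z":-5,"ax":0,"ay":0,"az":0},{"x":1.6,"y":0,"z":-10.6,"ax":0,"ay":0,"az":0},{"x":3.5,"y":0,"z":-15.5,"ax":0,"ay":0,"az":0},{"x":6.3,"y":0,"z":-20.3,"ax":0,"ay":0,"az":0},{"x":6.3,"y":0,"z":-20.3,"ax":0,"ay":0,"az":0}]'
python3 -c "from h import *; st((67+36*np.cos(np.pi-.9),112,205+36*np.sin(.9)))"
```

```text
t: 8.72
tcp_pos: [0.6222, 0.003, 0.2057]
tool_rot: [-3.141, -0.002, -0.266]
contact_force: [5.2, -0.2, -3.7]
finger_gap: 0.0111
t 8.72 hoist-mm [ 32.2 112.2 205.7] rot [-3.141e+00 -2.000e-03 -2.660e-01] Fh [ 5.   1.2 -3.7] gap 11.1
need shift [-1.2  0.2  0.7] turn [-0.    -0.002  0.001]
t: 9.13
tcp_pos: [0.6292, 0.0012, 0.227]
tool_rot: [-3.141, -0.004, -0.267]
contact_force: [5.1, -0.0, -6.9]
finger_gap: 0.0115
t 9.13 hoist-mm [ 39.4 112.2 227. ] rot [-3.141 -0.004 -0.267] Fh [ 4.9  1.3 -6.9] gap 11.5
need shift [ 5.2  0.2 -6.2] turn [-0.001 -0.004  0.   ]
```

```bash
python3 -m jog '[{"x":3,"y":0,"z":-3.5,"ax":0,"ay":0,"az":0},{"x":6,"y":0,"z":-6.7,"ax":0,"ay":0,"az":0},{"x":10.5,"y":0,"z":-9.8,"ax":0,"ay":0,"az":0},{"x":15.3,"y":0,"z":-12.1,"ax":0,"ay":0,"az":0},{"x":20.5,"y":0,"z":-13.7,"ax":0,"ay":0,"az":0},{"x":26,"y":0,"z":-14.4,"ax":0,"ay":0,"az":0},{"x":31,"y":0,"z":-14.4,"ax":0,"ay":0,"az":0},{"x":36.5,"y":0,"z":-13.6,"ax":0,"ay":0,"az":0},{"x":41.5,"y":0,"z":-12,"ax":0,"ay":0,"az":0},{"x":41.5,"y":0,"z":-12,"ax":0,"ay":0,"az":0}]'
python3 -c "from h import *; st((67+36*np.cos(np.pi-2.1),112,205+36*np.sin(2.1)))"
```

```text
t: 9.97
tcp_pos: [0.6705, -0.0099, 0.2391]
tool_rot: [-3.14, -0.005, -0.267]
contact_force: [1.6, 0.2, 3.2]
finger_gap: 0.0114
t 9.97 hoist-mm [ 82.1 112.5 239.1] rot [-3.14  -0.005 -0.267] Fh [1.5 0.6 3.2] gap 11.4
need shift [3.1 0.5 3.1] turn [-0.002 -0.005  0.   ]
```

Pin at about 2.0 rad, gap 11.4 mm, so still held. Open, and lift clear.

```bash
python3 -m jog '[{"x":0,"y":0,"z":0,"ax":0,"ay":0,"az":0},{"x":0,"y":0,"z":0,"ax":0,"ay":0,"az":0},{"x":3,"y":0,"z":0,"ax":0,"ay":0,"az":0},{"x":3,"y":0,"z":-25,"ax":0,"ay":0,"az":0},{"x":3,"y":0,"z":-55,"ax":0,"ay":0,"az":0},{"x":3,"y":0,"z":-55,"ax":0,"ay":0,"az":0}]' 0.4 20
python3 -c "from h import *; st((-69,192,285))"
python3 -m jog '[{"x":-30,"y":-15,"z":0,"ax":0,"ay":0,"az":0},{"x":-70,"y":-40,"z":0,"ax":0,"ay":0,"az":0},{"x":-110,"y":-60,"z":0,"ax":0,"ay":0,"az":0},{"x":-150,"y":-80,"z":0,"ax":0,"ay":0,"az":0},{"x":-153,"y":-80,"z":0,"ax":0,"ay":0,"az":0},{"x":-153,"y":-80,"z":0,"ax":0,"ay":0,"az":0}]' 0.5
python3 - <<'E'
from h import *
st((-70,192,220)); dome_rise()
a=[]
for n,(x,y,w,h) in {"scene":(180,40,190,220)}.items():
    a.append(cv2.resize(snapshot(n)["color"][y:y+h,x:x+w,::-1],None,fx=2.7,fy=2.7,interpolation=cv2.INTER_CUBIC))
cv2.imwrite("pics/a4.png",np.hstack(a))
E
```

```text
t: 10.47
tcp_pos: [0.6749, -0.0104, 0.2996]
tool_rot: [-3.138, -0.011, -0.267]
contact_force: [-0.2, 0.3, 0.5]
finger_gap: 0.0342
t 10.47 hoist-mm [ 86.5 113.2 299.6] rot [-3.138 -0.011 -0.267] Fh [-0.3  0.2  0.5] gap 34.2
need shift [-155.7  -78.8   13.2] turn [-0.003 -0.011 -0.   ]
t: 10.97
tcp_pos: [0.546, 0.1102, 0.2991]
tool_rot: [-3.138, -0.012, -0.262]
contact_force: [0.3, 0.6, -0.8]
finger_gap: 0.0427
t 10.97 hoist-mm [-69.6 195.5 299.1] rot [-3.138 -0.012 -0.262] Fh [ 0.1  0.7 -0.8] gap 42.7
need shift [-1.3  3.7 79. ] turn [-0.003 -0.012  0.005]
post shift px 0.04 -1.84 score 0.878 rise mm 4.31 -> crank -0.216
```

View pics/a4.png

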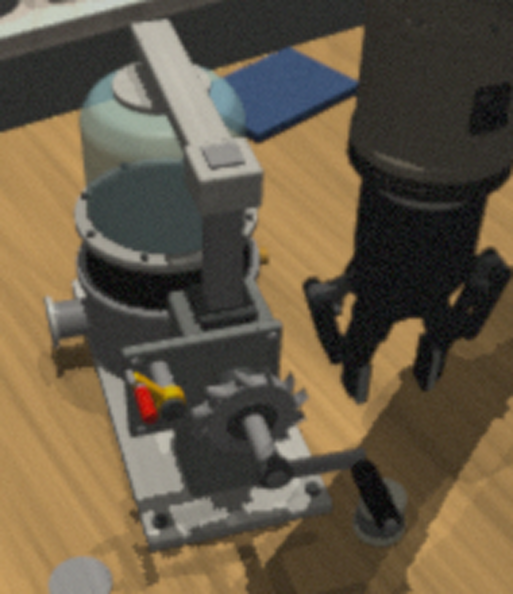

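The pawl rests on its stop, clear of the wheel (red pin at (146,403)), and the crank held at -0.216. I'll estimate the flange-to-rim gap from the intensity profile at the dome's near edge, while moving onto the grip again.

```bash
python3 - <<'E'
from h import *
C=pickle.load(open("cal.pkl","rb"))["scene"]
b=np.mean([cv2.cvtColor(snapshot("scene")["color"],cv2.COLOR_RGB2GRAY).astype(float) for _ in range(6)],0)
c=h2w((0,-205,0)); d=C[3][:2,3]-c[:2]; d/=np.linalg.norm(d)
cs,sn=np.cos(.45),np.sin(.45)
for lab,dd in(("front",d),("left",np.array([cs*d[0]+sn*d[1],-sn*d[0]+cs*d[1]])),("right",np.array([cs*d[0]-sn*d[1],sn*d[0]+cs*d[1]]))):
    out=[]
    for z in range(186,108,-2):
        P=np.array([*(c[:2]+.091*dd),z/1e3]); u,v=proj(C,P); out.append((z,int(cv2.getRectSubPix(b.astype(np.float32),(3,1),(float(u),float(v))).mean())))
    print(lab,*["%d:%d"%o for o in out])
E
python3 -m jog '[{"x":-1,"y":3,"z":40,"ax":0,"ay":-0.012,"az":0.005},{"x":-1,"y":3,"z":79,"ax":0,"ay":-0.012,"az":0.005},{"x":-1,"y":3,"z":79,"ax":0,"ay":-0.012,"az":0.005},{"x":-1,"y":3,"z":79,"ax":0,"ay":-0.012,"az":0.005},{"x":-1,"y":3,"z":79,"ax":0,"ay":-0.012,"az":0.005}]' 0.45
python3 -c "from h import *; st((-70,192,164.6))"
```

```text
front 186:84 184:90 182:97 180:93 178:80 176:71 174:65 172:62 170:50 168:36 166:25 164:18 162:15 160:15 158:16 156:18 154:18 152:17 150:21 148:28 146:42 144:53 142:63 140:67 138:68 136:65 134:61 132:56 130:54 128:52 126:52 124:55 122:61 120:64 118:65 116:62 114:59 112:54 110:50
left 186:157 184:155 182:151 180:131 178:109 176:86 174:73 172:61 170:48 168:36 166:25 164:21 162:18 160:18 158:18 156:17 154:17 152:17 150:17 148:16 146:14 144:16 142:16 140:16 138:15 136:15 134:15 132:16 130:18 128:23 126:29 124:49 122:70 120:93 118:104 116:104 114:91 112:73 110:63
right 186:50 184:49 182:49 180:49 178:49 176:50 174:50 172:50 170:50 168:49 166:48 164:49 162:50 160:50 158:50 156:49 154:49 152:49 150:49 148:49 146:48 144:49 142:50 140:49 138:49 136:50 134:49 132:48 130:48 128:48 126:48 124:48 122:47 120:45 118:44 116:42 114:40 112:39 110:47
t: 11.93
tcp_pos: [0.5485, 0.1049, 0.2208]
tool_rot: [-3.137, 0.001, -0.272]
contact_force: [-0.9, -0.1, 0.4]
finger_gap: 0.0383
t 11.93 hoist-mm [-65.8 191.  220.8] rot [-3.137e+00  1.000e-03 -2.720e-01] Fh [-0.9 -0.4  0.4] gap 38.3
need shift [-4.2 -0.7 56.2] turn [-0.004  0.001 -0.005]
```

Flange underside reads about 168 mm, as expected, and the steel rim about 146 mm, so contact should come at crank +0.1 to +0.8 rad. Next: grip the handle.

```bash
python3 -m jog '[{"x":-4,"y":0,"z":0,"ax":0,"ay":0,"az":-0.005},{"x":-4,"y":-1,"z":25,"ax":0,"ay":0,"az":-0.005},{"x":-4,"y":-1,"z":56,"ax":0,"ay":0,"az":-0.005},{"x":-4,"y":-1,"z":56,"ax":0,"ay":0,"az":-0.005},{"x":-4,"y":-1,"z":56,"ax":0,"ay":0,"az":-0.005}]' 0.45
python3 -c "from h import *; st((-70,192,164.6))"
```

```text
t: 12.35
tcp_pos: [0.5449, 0.1074, 0.1659]
tool_rot: [-3.137, 0.001, -0.267]
contact_force: [-0.3, 0.1, 0.3]
finger_gap: 0.0381
t 12.35 hoist-mm [-70.  192.5 165.9] rot [-3.137e+00  1.000e-03 -2.670e-01] Fh [-0.3  0.   0.3] gap 38.1
need shift [-0.   0.5  1.3] turn [-0.004  0.001  0.   ]
```

```bash
cat >> h.py <<'E'
def ck(oz=1.0,ox=0.):
    s=observe(); p=w2h(s["tcp_pos"]); F=HR.inv().apply(s["contact_force"])
    X,Z=p[0]+ox,p[2]+oz-170; ph=np.arctan2(Z,-X); t=np.array([np.sin(ph),0,np.cos(ph)])
    print("t %.2f tcp"%s["t"],p.round(2),"r %.1f crank %.3f Ftan(back) %.1f Frad %.1f"%(np.hypot(X,Z),ph-.172,-F@t,-(F@np.array([-np.cos(ph),0,np.sin(ph)]))),"gap %.1f"%(s["finger_gap"]*1e3))
E
python3 -m jog '[{"x":0,"y":0,"z":0,"ax":0,"ay":0,"az":0},{"x":0,"y":0,"z":0,"ax":0,"ay":0,"az":0},{"x":0,"y":0,"z":0,"ax":0,"ay":0,"az":0},{"x":0,"y":0,"z":0,"ax":0,"ay":0,"az":0}]' 0.1 60
python3 -c "from h import *; ck()"
python3 -m jog '[{"x":0,"y":0,"z":-4,"ax":0,"ay":0,"az":0},{"x":0.2,"y":0,"z":-8,"ax":0,"ay":0,"az":0},{"x":0.5,"y":0,"z":-12,"ax":0,"ay":0,"az":0},{"x":1,"y":0,"z":-15,"ax":0,"ay":0,"az":0},{"x":1.3,"y":0,"z":-17,"ax":0,"ay":0,"az":0}]'
python3 -c "from h import *; ck()"
```

```text
t: 12.68
tcp_pos: [0.5463, 0.1079, 0.1684]
tool_rot: [-3.136, -0.002, -0.267]
contact_force: [-1.3, -0.6, 11.1]
finger_gap: 0.0192
t 12.68 tcp [-68.76 193.27 168.4 ] r 68.8 crank -0.181 Ftan(back) -11.2 Frad -1.0 gap 19.2
t: 13.1
tcp_pos: [0.5474, 0.1076, 0.1859]
tool_rot: [-3.136, -0.002, -0.267]
contact_force: [-2.0, 2.9, -6.7]
finger_gap: 0.0187
t 13.10 tcp [-67.6  193.26 185.91] r 69.7 crank 0.073 Ftan(back) 7.1 Frad -1.0 gap 18.7
```

```bash
python3 -c "from h import *; dome_rise()"
python3 -m jog '[{"x":0.5,"y":0,"z":-2,"ax":0,"ay":0,"az":0},{"x":1.2,"y":0,"z":-4,"ax":0,"ay":0,"az":0},{"x":1.8,"y":0,"z":-6,"ax":0,"ay":0,"az":0}]'
python3 -c "from h import *; ck(-1.5)"
python3 -m jog '[{"x":0.8,"y":0,"z":-2,"ax":0,"ay":0,"az":0},{"x":1.6,"y":0,"z":-4,"ax":0,"ay":0,"az":0},{"x":2.2,"y":0,"z":-5.5,"ax":0,"ay":0,"az":0}]'
python3 -c "from h import *; ck(-1.5)"
```

```text
post shift px 0.02 -0.04 score 0.902 rise mm 0.09 -> crank -0.004
t: 13.55
tcp_pos: [0.5488, 0.1072, 0.1917]
tool_rot: [-3.136, -0.001, -0.267]
contact_force: [-4.0, 2.1, -6.2]
finger_gap: 0.0191
t 13.55 tcp [-66.16 193.28 191.68] r 69.2 crank 0.124 Ftan(back) 7.2 Frad -2.4 gap 19.1
t: 13.8
tcp_pos: [0.5506, 0.1067, 0.1972]
tool_rot: [-3.136, -0.001, -0.266]
contact_force: [-5.6, 3.0, -5.5]
finger_gap: 0.0191
t 13.80 tcp [-64.31 193.28 197.19] r 69.3 crank 0.208 Ftan(back) 7.4 Frad -3.7 gap 19.1
```

```bash
cat > chk.py <<'E'
import sys
from h import *
s=observe(); p=w2h(s["tcp_pos"]); F=HR.inv().apply(s["contact_force"])
ph=np.arctan2(p[2]-4-170,-p[0]); t=np.array([np.sin(ph),0,np.cos(ph)]); f=-F@t
print("crank %.3f Ftan %.2f Frad %.1f r %.1f t %.1f"%(ph-.172,f,F@np.array([np.cos(ph),0,-np.sin(ph)]),np.hypot(p[0],p[2]-174),s["t"]))
sys.exit(f>float(sys.argv[1]))
E
J="python3 -m jog"; L=8.6
$J '[{"x":0.3,"y":0,"z":-1,"ax":0,"ay":0,"az":0},{"x":0.6,"y":0,"z":-2,"ax":0,"ay":0,"az":0}]' >/dev/null; python3 chk.py $L &&
$J '[{"x":0.4,"y":0,"z":-1,"ax":0,"ay":0,"az":0},{"x":0.7,"y":0,"z":-2,"ax":0,"ay":0,"az":0}]' >/dev/null; python3 chk.py $L &&
$J '[{"x":0.4,"y":0,"z":-1,"ax":0,"ay":0,"az":0},{"x":0.8,"y":0,"z":-2,"ax":0,"ay":0,"az":0}]' >/dev/null; python3 chk.py $L
```

```text
crank 0.206 Ftan 7.72 Frad 1.0 r 68.4 t 14.0
crank 0.206 Ftan 7.72 Frad 1.0 r 68.4 t 14.0
crank 0.206 Ftan 7.72 Frad 1.0 r 68.4 t 14.0False
False
False
```

```bash
sed -i 's/sys.exit(f>/sys.exit(int(f>/; s/argv\[1\]))$/argv[1])))/' chk.py; tail -1 chk.py
J="python3 -m jog"; L=8.7
$J '[{"x":0.4,"y":0,"z":-1,"ax":0,"ay":0,"az":0},{"x":0.7,"y":0,"z":-2,"ax":0,"ay":0,"az":0}]' >/dev/null && python3 chk.py $L &&
$J '[{"x":0.4,"y":0,"z":-1,"ax":0,"ay":0,"az":0},{"x":0.8,"y":0,"z":-2,"ax":0,"ay":0,"az":0}]' >/dev/null && python3 chk.py $L &&
$J '[{"x":0.4,"y":0,"z":-1,"ax":0,"ay":0,"az":0},{"x":0.8,"y":0,"z":-2,"ax":0,"ay":0,"az":0}]' >/dev/null && python3 chk.py $L
```

```text
sys.exit(int(f>float(sys.argv[1])))
crank 0.240 Ftan 7.53 Frad 1.9 r 68.4 t 14.1
crank 0.273 Ftan 8.00 Frad 3.2 r 68.4 t 14.3
crank 0.308 Ftan 7.88 Frad 4.8 r 68.4 t 14.5
```

```bash
J="python3 -m jog"; L=8.9
$J '[{"x":0.7,"y":0,"z":-0.9,"ax":0,"ay":0,"az":0},{"x":1.3,"y":0,"z":-1.7,"ax":0,"ay":0,"az":0}]' >/dev/null && python3 chk.py $L &&
$J '[{"x":0.6,"y":0,"z":-0.9,"ax":0,"ay":0,"az":0},{"x":1.2,"y":0,"z":-1.7,"ax":0,"ay":0,"az":0}]' >/dev/null && python3 chk.py $L &&
$J '[{"x":0.6,"y":0,"z":-0.9,"ax":0,"ay":0,"az":0},{"x":1.2,"y":0,"z":-1.7,"ax":0,"ay":0,"az":0}]' >/dev/null && python3 chk.py $L &&
$J '[{"x":0.6,"y":0,"z":-0.9,"ax":0,"ay":0,"az":0},{"x":1.2,"y":0,"z":-1.7,"ax":0,"ay":0,"az":0}]' >/dev/null && python3 chk.py $L
```

```text
crank 0.339 Ftan 7.32 Frad -1.9 r 68.3 t 14.6
crank 0.370 Ftan 8.12 Frad -1.6 r 68.3 t 14.8
crank 0.401 Ftan 7.41 Frad -1.3 r 68.3 t 15.0
crank 0.432 Ftan 7.84 Frad -0.4 r 68.3 t 15.1
```

```bash
J="python3 -m jog"; L=8.9
$J '[{"x":0.6,"y":0,"z":-0.8,"ax":0,"ay":0,"az":0},{"x":1.2,"y":0,"z":-1.6,"ax":0,"ay":0,"az":0}]' >/dev/null && python3 chk.py $L &&
$J '[{"x":0.6,"y":0,"z":-0.8,"ax":0,"ay":0,"az":0},{"x":1.3,"y":0,"z":-1.6,"ax":0,"ay":0,"az":0}]' >/dev/null && python3 chk.py $L &&
$J '[{"x":0.7,"y":0,"z":-0.8,"ax":0,"ay":0,"az":0},{"x":1.4,"y":0,"z":-1.6,"ax":0,"ay":0,"az":0}]' >/dev/null && python3 chk.py $L &&
$J '[{"x":0.7,"y":0,"z":-0.8,"ax":0,"ay":0,"az":0},{"x":1.4,"y":0,"z":-1.5,"ax":0,"ay":0,"az":0}]' >/dev/null && python3 chk.py $L
```

```text
crank 0.463 Ftan 7.35 Frad 1.3 r 68.2 t 15.3
crank 0.494 Ftan 7.22 Frad -0.7 r 68.2 t 15.5
crank 0.526 Ftan 7.53 Frad -0.5 r 68.2 t 15.6
crank 0.557 Ftan 7.70 Frad -0.3 r 68.2 t 15.8
```

```bash
python3 -c "from h import *; dome_rise()"
```

```text
post shift px -0.1 4.22 score 0.808 rise mm -10.03 -> crank 0.502
```

```bash
J="python3 -m jog"; L=8.7
$J '[{"x":0.7,"y":0,"z":-0.7,"ax":0,"ay":0,"az":0},{"x":1.4,"y":0,"z":-1.5,"ax":0,"ay":0,"az":0}]' >/dev/null && python3 chk.py $L &&
$J '[{"x":0.7,"y":0,"z":-0.7,"ax":0,"ay":0,"az":0},{"x":1.4,"y":0,"z":-1.4,"ax":0,"ay":0,"az":0}]' >/dev/null && python3 chk.py $L &&
$J '[{"x":0.7,"y":0,"z":-0.7,"ax":0,"ay":0,"az":0},{"x":1.5,"y":0,"z":-1.4,"ax":0,"ay":0,"az":0}]' >/dev/null && python3 chk.py $L &&
$J '[{"x":0.7,"y":0,"z":-0.7,"ax":0,"ay":0,"az":0},{"x":1.5,"y":0,"z":-1.4,"ax":0,"ay":0,"az":0}]' >/dev/null && python3 chk.py $L
```

```text
crank 0.591 Ftan 6.50 Frad 0.6 r 68.2 t 16.2
crank 0.622 Ftan 8.29 Frad 0.7 r 68.2 t 16.3
crank 0.654 Ftan 7.42 Frad 0.4 r 68.2 t 16.5
crank 0.685 Ftan 7.43 Frad 0.8 r 68.2 t 16.7
```

```bash
J="python3 -m jog"; L=8.7
$J '[{"x":0.8,"y":0,"z":-0.7,"ax":0,"ay":0,"az":0},{"x":1.5,"y":0,"z":-1.3,"ax":0,"ay":0,"az":0}]' >/dev/null && python3 chk.py $L &&
$J '[{"x":0.8,"y":0,"z":-0.6,"ax":0,"ay":0,"az":0},{"x":1.6,"y":0,"z":-1.3,"ax":0,"ay":0,"az":0}]' >/dev/null && python3 chk.py $L &&
$J '[{"x":0.8,"y":0,"z":-0.6,"ax":0,"ay":0,"az":0},{"x":1.6,"y":0,"z":-1.2,"ax":0,"ay":0,"az":0}]' >/dev/null && python3 chk.py $L &&
$J '[{"x":0.8,"y":0,"z":-0.6,"ax":0,"ay":0,"az":0},{"x":1.6,"y":0,"z":-1.2,"ax":0,"ay":0,"az":0}]' >/dev/null && python3 chk.py $L
```

```text
crank 0.717 Ftan 6.79 Frad 2.5 r 68.2 t 16.8
crank 0.748 Ftan 8.04 Frad 4.3 r 68.3 t 17.0
crank 0.779 Ftan 7.59 Frad 3.5 r 68.3 t 17.2
crank 0.810 Ftan 6.80 Frad 5.0 r 68.3 t 17.3
```

```bash
cat > prof.py <<'E'
from h import *
dome_rise(2)
C=pickle.load(open("cal.pkl","rb"))["scene"]
im=np.mean([snapshot("scene")["color"].astype(float) for _ in range(3)],0); b=im.mean(2).astype(np.float32)
c=h2w((0,-205,0)); d=C[3][:2,3]-c[:2]; d/=np.linalg.norm(d)
for lab,a in(("front",0),("l.2",.2),("l.45",.45)):
    dd=np.array([np.cos(a)*d[0]+np.sin(a)*d[1],-np.sin(a)*d[0]+np.cos(a)*d[1]]); out=[]
    for z in range(176,116,-2):
        u,v=proj(C,np.array([*(c[:2]+.091*dd),z/1e3])); out.append("%d:%d"%(z,cv2.getRectSubPix(b,(3,1),(float(u),float(v))).mean()))
    print(lab,*out)
u,v=proj(C,np.array([*(c[:2]+.091*d),.15])).astype(int); print(u,v)
cv2.imwrite("pics/p.png",cv2.resize(np.clip(im[v-50:v+50,u-60:u+60,::-1]*1.8,0,255).astype(np.uint8),None,fx=6,fy=6,interpolation=cv2.INTER_CUBIC))
E
python3 prof.py
```

```text
post shift px -0.08 6.32 score 0.79 rise mm -15.12 -> crank 0.756
front 176:65 174:65 172:64 170:65 168:69 166:78 164:88 162:99 160:93 158:84 156:74 154:67 152:62 150:51 148:44 146:49 144:56 142:64 140:67 138:67 136:65 134:61 132:56 130:54 128:51 126:51 124:51 122:52 120:57 118:64
l.2 176:67 174:69 172:85 170:98 168:107 166:114 164:122 162:135 160:129 158:106 156:88 154:72 152:66 150:55 148:41 146:28 144:18 142:18 140:17 138:16 136:16 134:16 132:16 130:16 128:16 126:29 124:47 122:73 120:96 118:110
l.45 176:84 174:107 172:129 170:145 168:153 166:157 164:156 162:151 160:139 158:117 156:92 154:77 152:63 150:54 148:42 146:29 144:22 142:17 140:16 138:15 136:14 134:15 132:17 130:18 128:23 126:28 124:48 122:68 120:92 118:103
242 146
```

View pics/p.png

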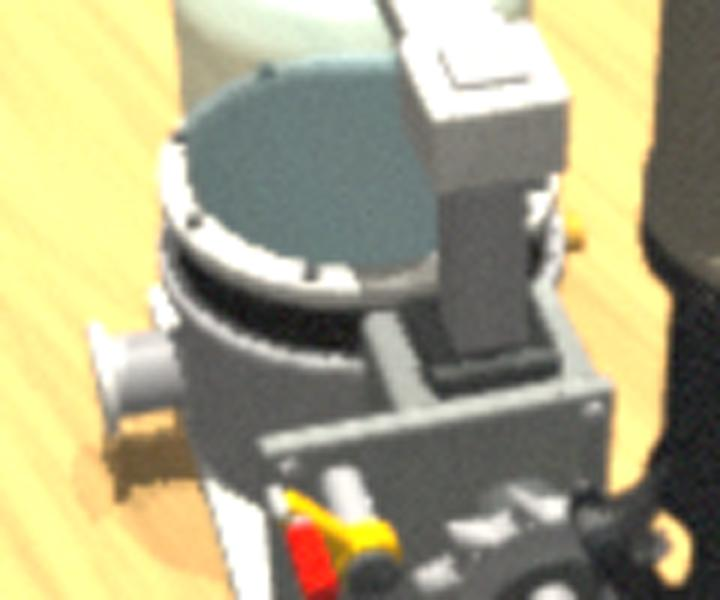

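The front profile had been reading the housing plate. The enlarged crop shows the true chamber lip at the left, below a deep black gap: about z = 122 in the left profiles. So the gasket top lies at 125–137, against the flange at about 149, and there are roughly 12–24 mm still to go.

```bash
J="python3 -m jog"; L=9.2
$J '[{"x":3,"y":0,"z":-1.8,"ax":0,"ay":0,"az":0},{"x":6,"y":0,"z":-3.6,"ax":0,"ay":0,"az":0},{"x":9,"y":0,"z":-5.2,"ax":0,"ay":0,"az":0}]' >/dev/null && python3 chk.py $L &&
$J '[{"x":3.2,"y":0,"z":-1.5,"ax":0,"ay":0,"az":0},{"x":6.4,"y":0,"z":-2.8,"ax":0,"ay":0,"az":0}]' >/dev/null && python3 chk.py $L &&
$J '[{"x":3.2,"y":0,"z":-1.1,"ax":0,"ay":0,"az":0},{"x":6.4,"y":0,"z":-2,"ax":0,"ay":0,"az":0}]' >/dev/null && python3 chk.py $L ; python3 -c "from h import *; dome_rise(3)"
```

```text
crank 0.966 Ftan 6.99 Frad 7.4 r 68.4 t 17.8
crank 1.072 Ftan 7.22 Frad 9.4 r 68.5 t 18.0
crank 1.171 Ftan 7.15 Frad 8.2 r 68.6 t 18.2
post shift px 0.29 9.43 score 0.841 rise mm -22.68 -> crank 1.134
```

```bash
J="python3 -m jog"; L=8.7
$J '[{"x":2,"y":0,"z":0,"ax":0,"ay":0,"az":0},{"x":4,"y":0,"z":0,"ax":0,"ay":0,"az":0},{"x":5,"y":0,"z":-0.3,"ax":0,"ay":0,"az":0}]' >/dev/null && python3 chk.py $L &&
$J '[{"x":1,"y":0,"z":-0.1,"ax":0,"ay":0,"az":0},{"x":2,"y":0,"z":-0.3,"ax":0,"ay":0,"az":0}]' >/dev/null && python3 chk.py $L &&
$J '[{"x":1,"y":0,"z":-0.1,"ax":0,"ay":0,"az":0},{"x":2,"y":0,"z":-0.2,"ax":0,"ay":0,"az":0}]' >/dev/null && python3 chk.py $L && 
$J '[{"x":1,"y":0,"z":0,"ax":0,"ay":0,"az":0},{"x":2,"y":0,"z":-0.1,"ax":0,"ay":0,"az":0}]' >/dev/null && python3 chk.py $L
```

```text
crank 1.254 Ftan 6.10 Frad 2.3 r 68.5 t 18.6
crank 1.279 Ftan 6.96 Frad 5.6 r 68.6 t 18.7
crank 1.302 Ftan 7.51 Frad 5.7 r 68.6 t 18.9
crank 1.325 Ftan 6.87 Frad 6.0 r 68.6 t 19.1
```

```bash
J="python3 -m jog"; L=8.5
$J '[{"x":1.2,"y":0,"z":0.2,"ax":0,"ay":0,"az":0},{"x":2.4,"y":0,"z":0.3,"ax":0,"ay":0,"az":0}]' >/dev/null && python3 chk.py $L &&
$J '[{"x":1.2,"y":0,"z":0.1,"ax":0,"ay":0,"az":0},{"x":2.4,"y":0,"z":0.2,"ax":0,"ay":0,"az":0}]' >/dev/null && python3 chk.py $L &&
$J '[{"x":1.2,"y":0,"z":0.1,"ax":0,"ay":0,"az":0},{"x":2.4,"y":0,"z":0.2,"ax":0,"ay":0,"az":0}]' >/dev/null && python3 chk.py $L &&
$J '[{"x":1.2,"y":0,"z":0.1,"ax":0,"ay":0,"az":0},{"x":2.4,"y":0,"z":0.3,"ax":0,"ay":0,"az":0}]' >/dev/null && python3 chk.py $L &&
$J '[{"x":1.2,"y":0,"z":0.1,"ax":0,"ay":0,"az":0},{"x":2.4,"y":0,"z":0.3,"ax":0,"ay":0,"az":0}]' >/dev/null && python3 chk.py $L
```

```text
crank 1.357 Ftan 7.10 Frad 1.1 r 68.6 t 19.2
crank 1.388 Ftan 6.71 Frad 1.6 r 68.6 t 19.4
crank 1.418 Ftan 7.10 Frad 2.3 r 68.7 t 19.6
crank 1.447 Ftan 7.08 Frad 1.9 r 68.7 t 19.7
crank 1.477 Ftan 6.92 Frad 3.1 r 68.7 t 19.9
```

```bash
J="python3 -m jog"; L=8.2
$J '[{"x":1.2,"y":0,"z":0.3,"ax":0,"ay":0,"az":0},{"x":2.3,"y":0,"z":0.5,"ax":0,"ay":0,"az":0}]' >/dev/null && python3 chk.py $L &&
$J '[{"x":1.2,"y":0,"z":0.2,"ax":0,"ay":0,"az":0},{"x":2.3,"y":0,"z":0.4,"ax":0,"ay":0,"az":0}]' >/dev/null && python3 chk.py $L &&
$J '[{"x":1.2,"y":0,"z":0.2,"ax":0,"ay":0,"az":0},{"x":2.3,"y":0,"z":0.4,"ax":0,"ay":0,"az":0}]' >/dev/null && python3 chk.py $L &&
$J '[{"x":1.2,"y":0,"z":0.2,"ax":0,"ay":0,"az":0},{"x":2.3,"y":0,"z":0.5,"ax":0,"ay":0,"az":0}]' >/dev/null && python3 chk.py $L &&
$J '[{"x":1.2,"y":0,"z":0.2,"ax":0,"ay":0,"az":0},{"x":2.3,"y":0,"z":0.5,"ax":0,"ay":0,"az":0}]' >/dev/null && python3 chk.py $L; python3 -c "from h import *; dome_rise(2)"
```

```text
crank 1.507 Ftan 7.18 Frad 3.0 r 68.8 t 20.1
crank 1.535 Ftan 5.92 Frad 4.9 r 68.9 t 20.2
crank 1.562 Ftan 6.38 Frad 5.6 r 68.9 t 20.4
crank 1.590 Ftan 6.78 Frad 4.6 r 68.9 t 20.6
crank 1.617 Ftan 6.08 Frad 4.6 r 69.0 t 20.7
post shift px -8.23 13.4 score 0.525 rise mm -32.52 -> crank 1.626
```

```bash
J="python3 -m jog"; L=7.9
$J '[{"x":1.1,"y":0,"z":0.5,"ax":0,"ay":0,"az":0},{"x":2.2,"y":0,"z":1,"ax":0,"ay":0,"az":0}]' >/dev/null && python3 chk.py $L &&
$J '[{"x":1.1,"y":0,"z":0.3,"ax":0,"ay":0,"az":0},{"x":2.2,"y":0,"z":0.7,"ax":0,"ay":0,"az":0}]' >/dev/null && python3 chk.py $L &&
$J '[{"x":1.1,"y":0,"z":0.3,"ax":0,"ay":0,"az":0},{"x":2.2,"y":0,"z":0.7,"ax":0,"ay":0,"az":0}]' >/dev/null && python3 chk.py $L &&
$J '[{"x":1.1,"y":0,"z":0.4,"ax":0,"ay":0,"az":0},{"x":2.2,"y":0,"z":0.8,"ax":0,"ay":0,"az":0}]' >/dev/null && python3 chk.py $L; python3 prof.py
```

```text
crank 1.649 Ftan 7.87 Frad 1.5 r 69.0 t 21.0
crank 1.676 Ftan 5.98 Frad 4.4 r 69.1 t 21.2
crank 1.702 Ftan 6.01 Frad 4.2 r 69.1 t 21.3
crank 1.729 Ftan 6.23 Frad 5.9 r 69.1 t 21.5
post shift px -19.5 11.82 score 0.562 rise mm -28.57 -> crank 1.428
front 176:66 174:65 172:65 170:66 168:67 166:66 164:65 162:65 160:65 158:65 156:64 154:65 152:68 150:80 148:92 146:99 144:105 142:108 140:98 138:88 136:80 134:72 132:65 130:59 128:53 126:49 124:49 122:52 120:58 118:64
l.2 176:65 174:66 172:65 170:65 168:65 166:65 164:65 162:65 160:66 158:68 156:79 154:91 152:104 150:110 148:113 146:125 144:133 142:129 140:115 138:92 136:78 134:64 132:51 130:39 128:29 126:31 124:36 122:50 120:69 118:96
l.45 176:64 174:64 172:63 170:64 168:64 166:64 164:64 162:66 160:71 158:85 156:102 154:128 152:145 150:152 148:154 146:154 144:150 142:138 140:115 138:95 136:76 134:65 132:53 130:40 128:33 126:29 124:47 122:67 120:90 118:101
242 146
```

```bash
J="python3 -m jog"; L=7.8
$J '[{"x":0.8,"y":0,"z":0.5,"ax":0,"ay":0,"az":0},{"x":1.6,"y":0,"z":0.9,"ax":0,"ay":0,"az":0}]' >/dev/null && python3 chk.py 8.3 &&
$J '[{"x":0.8,"y":0,"z":0.4,"ax":0,"ay":0,"az":0},{"x":1.6,"y":0,"z":0.7,"ax":0,"ay":0,"az":0}]' >/dev/null && python3 chk.py $L &&
$J '[{"x":0.8,"y":0,"z":0.3,"ax":0,"ay":0,"az":0},{"x":1.6,"y":0,"z":0.6,"ax":0,"ay":0,"az":0}]' >/dev/null && python3 chk.py $L &&
$J '[{"x":0.8,"y":0,"z":0.3,"ax":0,"ay":0,"az":0},{"x":1.6,"y":0,"z":0.6,"ax":0,"ay":0,"az":0}]' >/dev/null && python3 chk.py $L &&
$J '[{"x":0.8,"y":0,"z":0.4,"ax":0,"ay":0,"az":0},{"x":1.6,"y":0,"z":0.7,"ax":0,"ay":0,"az":0}]' >/dev/null && python3 chk.py $L &&
$J '[{"x":0.8,"y":0,"z":0.4,"ax":0,"ay":0,"az":0},{"x":1.6,"y":0,"z":0.7,"ax":0,"ay":0,"az":0}]' >/dev/null && python3 chk.py $L
```

```text
crank 1.752 Ftan 6.07 Frad 3.4 r 69.1 t 21.9
crank 1.769 Ftan 6.24 Frad 4.3 r 69.2 t 22.1
crank 1.786 Ftan 5.89 Frad 5.8 r 69.3 t 22.2
crank 1.802 Ftan 5.97 Frad 6.8 r 69.3 t 22.4
crank 1.819 Ftan 6.27 Frad 5.9 r 69.3 t 22.6
crank 1.836 Ftan 6.13 Frad 6.3 r 69.3 t 22.8
```

```bash
J="python3 -m jog"; L=7.2
$J '[{"x":0.7,"y":0,"z":0.7,"ax":0,"ay":0,"az":0},{"x":1.5,"y":0,"z":1.2,"ax":0,"ay":0,"az":0}]' >/dev/null && python3 chk.py 8 &&
$J '[{"x":0.7,"y":0,"z":0.4,"ax":0,"ay":0,"az":0},{"x":1.5,"y":0,"z":0.9,"ax":0,"ay":0,"az":0}]' >/dev/null && python3 chk.py $L &&
$J '[{"x":0.7,"y":0,"z":0.4,"ax":0,"ay":0,"az":0},{"x":1.5,"y":0,"z":0.8,"ax":0,"ay":0,"az":0}]' >/dev/null && python3 chk.py $L &&
$J '[{"x":0.7,"y":0,"z":0.4,"ax":0,"ay":0,"az":0},{"x":1.5,"y":0,"z":0.8,"ax":0,"ay":0,"az":0}]' >/dev/null && python3 chk.py $L &&
$J '[{"x":0.7,"y":0,"z":0.5,"ax":0,"ay":0,"az":0},{"x":1.5,"y":0,"z":0.9,"ax":0,"ay":0,"az":0}]' >/dev/null && python3 chk.py $L &&
$J '[{"x":0.7,"y":0,"z":0.5,"ax":0,"ay":0,"az":0},{"x":1.4,"y":0,"z":0.9,"ax":0,"ay":0,"az":0}]' >/dev/null && python3 chk.py $L
```

```text
crank 1.857 Ftan 6.52 Frad 3.8 r 69.3 t 22.9
crank 1.875 Ftan 6.08 Frad 4.7 r 69.4 t 23.1
crank 1.891 Ftan 6.88 Frad 5.7 r 69.4 t 23.2
crank 1.906 Ftan 6.14 Frad 6.1 r 69.5 t 23.4
crank 1.924 Ftan 5.95 Frad 6.6 r 69.5 t 23.6
crank 1.939 Ftan 6.37 Frad 6.0 r 69.5 t 23.8
```

```bash
J="python3 -m jog"; L=7.3
$J '[{"x":0.7,"y":0,"z":0.7,"ax":0,"ay":0,"az":0},{"x":1.4,"y":0,"z":1.3,"ax":0,"ay":0,"az":0}]' >/dev/null && python3 chk.py 7.6 &&
$J '[{"x":0.7,"y":0,"z":0.5,"ax":0,"ay":0,"az":0},{"x":1.4,"y":0,"z":1,"ax":0,"ay":0,"az":0}]' >/dev/null && python3 chk.py $L &&
$J '[{"x":0.7,"y":0,"z":0.5,"ax":0,"ay":0,"az":0},{"x":1.4,"y":0,"z":1,"ax":0,"ay":0,"az":0}]' >/dev/null && python3 chk.py $L &&
$J '[{"x":0.7,"y":0,"z":0.5,"ax":0,"ay":0,"az":0},{"x":1.4,"y":0,"z":1,"ax":0,"ay":0,"az":0}]' >/dev/null && python3 chk.py $L &&
$J '[{"x":0.6,"y":0,"z":0.5,"ax":0,"ay":0,"az":0},{"x":1.3,"y":0,"z":1,"ax":0,"ay":0,"az":0}]' >/dev/null && python3 chk.py $L; python3 prof.py
```

```text
crank 1.960 Ftan 6.65 Frad 2.8 r 69.5 t 23.9
crank 1.976 Ftan 6.55 Frad 5.8 r 69.6 t 24.1
crank 1.992 Ftan 6.11 Frad 5.2 r 69.6 t 24.2
crank 2.008 Ftan 6.01 Frad 6.6 r 69.6 t 24.4
crank 2.023 Ftan 5.21 Frad 6.2 r 69.7 t 24.6
post shift px -31.52 7.13 score 0.62 rise mm -17.07 -> crank 0.853
front 176:45 174:45 172:45 170:44 168:45 166:44 164:44 162:45 160:44 158:43 156:43 154:41 152:38 150:37 148:37 146:38 144:40 142:43 140:49 138:55 136:57 134:54 132:46 130:43 128:41 126:41 124:42 122:45 120:53 118:61
l.2 176:65 174:65 172:65 170:65 168:64 166:64 164:64 162:65 160:65 158:64 156:64 154:64 152:68 150:81 148:100 146:107 144:112 142:113 140:122 138:135 136:123 134:107 132:88 130:74 128:65 126:56 124:49 122:56 120:70 118:96
l.45 176:64 174:64 172:64 170:63 168:63 166:63 164:63 162:64 160:64 158:64 156:65 154:73 152:90 150:119 148:136 146:149 144:152 142:153 140:153 138:146 136:136 134:112 132:91 130:75 128:65 126:59 124:62 122:68 120:83 118:92
242 146
```

View pics/p.png

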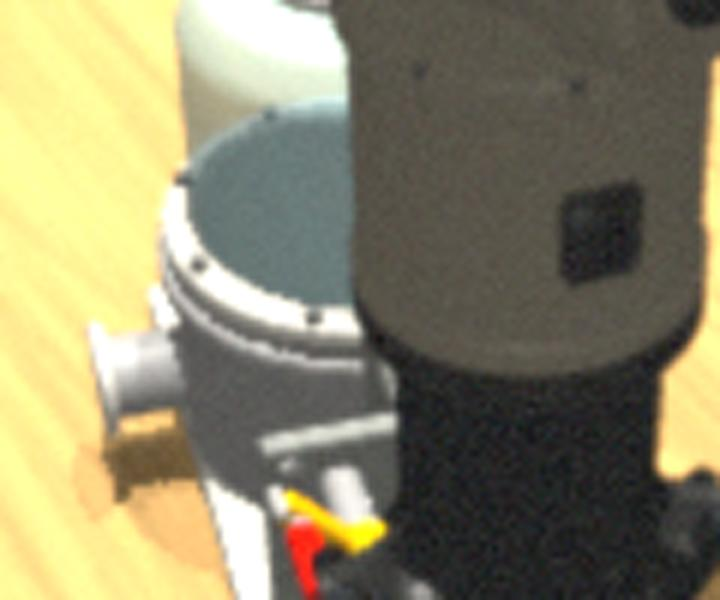

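The flange is now only a thin dark line above the chamber lip, at about (290,345), and the pawl is still over at (320,540). Contact is close, so I'll use small steps.

```bash
J="python3 -m jog"; L=7.2
$J '[{"x":0.6,"y":0,"z":0.6,"ax":0,"ay":0,"az":0},{"x":1.2,"y":0,"z":1.2,"ax":0,"ay":0,"az":0}]' >/dev/null && python3 chk.py 7.5 &&
$J '[{"x":0.6,"y":0,"z":0.5,"ax":0,"ay":0,"az":0},{"x":1.2,"y":0,"z":1,"ax":0,"ay":0,"az":0}]' >/dev/null && python3 chk.py $L &&
$J '[{"x":0.6,"y":0,"z":0.5,"ax":0,"ay":0,"az":0},{"x":1.2,"y":0,"z":1,"ax":0,"ay":0,"az":0}]' >/dev/null && python3 chk.py $L &&
$J '[{"x":0.6,"y":0,"z":0.5,"ax":0,"ay":0,"az":0},{"x":1.2,"y":0,"z":1,"ax":0,"ay":0,"az":0}]' >/dev/null && python3 chk.py $L &&
$J '[{"x":0.6,"y":0,"z":0.5,"ax":0,"ay":0,"az":0},{"x":1.2,"y":0,"z":1,"ax":0,"ay":0,"az":0}]' >/dev/null && python3 chk.py $L
```

```text
crank 2.041 Ftan 6.06 Frad 3.9 r 69.7 t 25.0
crank 2.055 Ftan 6.27 Frad 5.2 r 69.7 t 25.2
crank 2.068 Ftan 5.87 Frad 6.1 r 69.8 t 25.3
crank 2.081 Ftan 6.46 Frad 5.7 r 69.8 t 25.5
crank 2.095 Ftan 6.48 Frad 5.2 r 69.8 t 25.7
```

```bash
J="python3 -m jog"; L=7.2
$J '[{"x":0.6,"y":0,"z":0.6,"ax":0,"ay":0,"az":0},{"x":1.2,"y":0,"z":1.2,"ax":0,"ay":0,"az":0}]' >/dev/null && python3 chk.py $L &&
$J '[{"x":0.6,"y":0,"z":0.5,"ax":0,"ay":0,"az":0},{"x":1.2,"y":0,"z":1,"ax":0,"ay":0,"az":0}]' >/dev/null && python3 chk.py $L &&
$J '[{"x":0.6,"y":0,"z":0.5,"ax":0,"ay":0,"az":0},{"x":1.2,"y":0,"z":1,"ax":0,"ay":0,"az":0}]' >/dev/null && python3 chk.py $L &&
$J '[{"x":0.6,"y":0,"z":0.5,"ax":0,"ay":0,"az":0},{"x":1.2,"y":0,"z":1,"ax":0,"ay":0,"az":0}]' >/dev/null && python3 chk.py $L &&
$J '[{"x":0.6,"y":0,"z":0.5,"ax":0,"ay":0,"az":0},{"x":1.2,"y":0,"z":1,"ax":0,"ay":0,"az":0}]' >/dev/null && python3 chk.py $L
```

```text
crank 2.109 Ftan 8.03 Frad 4.7 r 69.8 t 25.8
```

```bash
python3 -m jog '[{"x":0.3,"y":0,"z":0.3,"ax":0,"ay":0,"az":0},{"x":0.7,"y":0,"z":0.6,"ax":0,"ay":0,"az":0}]' >/dev/null && python3 chk.py 7
```

```text
crank 2.113 Ftan 7.86 Frad 6.7 r 69.8 t 26.0
```

```bash
python3 -m jog '[{"x":0.4,"y":0,"z":0.4,"ax":0,"ay":0,"az":0},{"x":0.9,"y":0,"z":0.8,"ax":0,"ay":0,"az":0}]' >/dev/null; python3 chk.py 7
```

```text
crank 2.120 Ftan 8.41 Frad 5.8 r 69.9 t 26.2
```

```bash
python3 -m jog '[{"x":-0.3,"y":0,"z":-0.3,"ax":0,"ay":0,"az":0},{"x":-0.3,"y":0,"z":-0.3,"ax":0,"ay":0,"az":0},{"x":-0.3,"y":0,"z":-0.3,"ax":0,"ay":0,"az":0}]' >/dev/null; python3 chk.py 7; python3 -c "from h import *; st()"
```

```text
crank 2.115 Ftan -4.35 Frad 7.7 r 69.9 t 26.4
t 26.42 hoist-mm [ 45.9 193.2 226.7] rot [ 3.131  0.023 -0.263] Fh [-1.8  2.2 -8.7] gap 18.8
```

```bash
python3 -m jog '[{"x":0,"y":0,"z":0.6,"ax":0,"ay":0,"az":0},{"x":0,"y":0,"z":0.6,"ax":0,"ay":0,"az":0}]' >/dev/null; python3 chk.py 7; python3 -c "from h import *; st()"
```

```text
crank 2.117 Ftan 1.48 Frad 6.3 r 69.8 t 26.6
t 26.58 hoist-mm [ 45.9 193.2 226.6] rot [ 3.131  0.022 -0.263] Fh [-5.3  1.2 -3.8] gap 18.9
```

```bash
python3 -m jog '[{"x":0,"y":0,"z":0,"ax":0,"ay":0,"az":0},{"x":0,"y":0,"z":0,"ax":0,"ay":0,"az":0},{"x":0,"y":0,"z":0,"ax":0,"ay":0,"az":0},{"x":0,"y":0,"z":0,"ax":0,"ay":0,"az":0}]' 0.5 20
python3 -c "from h import *; st()"
```

```text
t: 26.92
tcp_pos: [0.6574, 0.0774, 0.2271]
tool_rot: [3.131, 0.021, -0.264]
contact_force: [0.1, 0.8, -0.4]
finger_gap: 0.0428
t 26.92 hoist-mm [ 46.4 193.2 227.1] rot [ 3.131  0.021 -0.264] Fh [-0.1  0.8 -0.4] gap 42.8
```

```bash
python3 -m jog '[{"x":0,"y":0,"z":-20,"ax":0,"ay":0,"az":0},{"x":0,"y":0,"z":-50,"ax":0,"ay":0,"az":0},{"x":0,"y":0,"z":-85,"ax":0,"ay":0,"az":0},{"x":0,"y":0,"z":-120,"ax":0,"ay":0,"az":0},{"x":0,"y":0,"z":-120,"ax":0,"ay":0,"az":0}]'
python3 -m jog '[{"x":-40,"y":-20,"z":0,"ax":0,"ay":0,"az":0},{"x":-80,"y":-40,"z":0,"ax":0,"ay":0,"az":0},{"x":-120,"y":-60,"z":0,"ax":0,"ay":0,"az":0},{"x":-160,"y":-80,"z":0,"ax":0,"ay":0,"az":0},{"x":-160,"y":-80,"z":0,"ax":0,"ay":0,"az":0},{"x":-160,"y":-80,"z":0,"ax":0,"ay":0,"az":0}]'
python3 prof.py; python3 - <<'E'
from h import *
im=snapshot("scene")["color"]; cv2.imwrite("pics/a5.png",cv2.resize(im[80:280,170:390,::-1],None,fx=3,fy=3,interpolation=cv2.INTER_CUBIC))
E
```

```text
t: 27.33
tcp_pos: [0.6622, 0.0788, 0.3546]
tool_rot: [3.135, 0.013, -0.264]
contact_force: [2.0, 0.8, 0.2]
finger_gap: 0.0427
t: 27.83
tcp_pos: [0.526, 0.201, 0.3573]
tool_rot: [3.136, 0.011, -0.259]
contact_force: [0.0, 0.4, -0.3]
finger_gap: 0.0429
post shift px 0.29 16.65 score 0.757 rise mm -40.68 -> crank 2.034
front 176:65 174:65 172:65 170:64 168:64 166:65 164:64 162:64 160:64 158:65 156:64 154:64 152:64 150:65 148:70 146:83 144:93 142:99 140:101 138:101 136:101 134:94 132:80 130:71 128:63 126:59 124:56 122:54 120:58 118:63
l.2 176:63 174:62 172:64 170:65 168:65 166:64 164:64 162:64 160:64 158:65 156:65 154:65 152:65 150:68 148:75 146:89 144:102 142:108 140:114 138:120 136:127 134:127 132:105 130:87 128:72 126:64 124:60 122:61 120:71 118:96
l.45 176:64 174:64 172:64 170:64 168:63 166:63 164:63 162:63 160:64 158:64 156:63 154:66 152:74 150:88 148:113 146:138 144:147 142:152 140:153 138:150 136:146 134:129 132:111 130:90 128:76 126:66 124:67 122:71 120:85 118:94
242 146
```

View pics/a5.png

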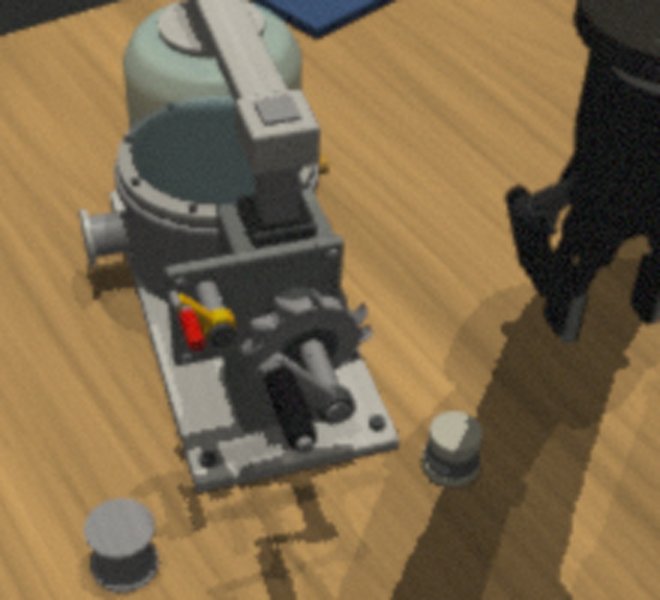

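The last picture shows the flange down on the chamber, the pawl over on its stop (red pin at (192,328)), the crank grip standing free at (290,405), and both jars standing. The force rise was clear: 6.2 N baseline, then 8.0, 7.9 and 8.4 N. Handing in.

```bash
python3 -c "
from h import *
st(); dome_rise(3); print(finish_job())"
```

```text
t 28.13 hoist-mm [-108.5  274.6  355.9] rot [ 3.135  0.013 -0.265] Fh [ 0.8 -0.4 -0.5] gap 42.4
post shift px 0.3 16.65 score 0.755 rise mm -40.68 -> crank 2.034
the job is handed in; nothing more can be done
None
```

The dome has been lowered onto the gasket and the job handed in at about 28 s of the 72 s allowed. By my readings it rests there with roughly half its weight.

- **Crank forward:** I eased the crank forward to about -0.217 rad, read from how far the post top rose in the camera image. It was still -0.216 after the pawl was thrown.
- **Pawl:** I swung the red pin over to about 2.0 rad at low force and released it. Later pictures show the pawl lying on its far stop, clear of the wheel.
- **Winding back:** I wound back in small force-checked steps. The grip force held at about 6.2 N, then rose to 8.0, 7.9 and 8.4 N. That is about 2 N more at the grip, so about 6 to 8 N on the gasket. I took the load off the grip before letting go.

**Last checks:** The crank did not move between the last two camera readings (2.034 rad, flange underside at about 123 mm). The robot touches nothing, and the jar and the tube still stand; the spanner lay outside that last picture.

**Disagreements:**
- The arm's own position gave a crank angle of about 2.11 to 2.12 rad against the camera's 2.03, probably because the handle slipped in the fingers.
- My first estimate of the rim height, about 146 mm, was wrong because I had read the housing plate. The real rim is near 120 mm.
- Contact rests on the three raised force readings; I did not press harder to confirm it.

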